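# Load the free carving nest and turn its button over the blank

## Task

The carved owl is drying in one of the two nests on the jig board; the other nest is free. Take the wooden blank whose outline fits the free nest, seat it flat on the bottom of that nest, and then turn that nest's button (by its red peg) fully over the blank's rim. Leave the owl and the other blank as they are.

Things in the scene. Friction and masses are not known exactly. Their poses are not given: they have to be found in the camera images.
- carved_owl: Small carved wooden owl, 44x54x83 mm, standing upright in one of the two nests. Origin at the centre of its underside.
- round_blank: Pale wooden round blank: flange (disc) 84 mm across and 14 mm thick, with a round boss 38 mm across and 28 mm high on top in the middle (42 mm high in all), to hold it by. 0.12 kg. Stands loose on the bench. Origin at the centre of its underside, z up.
- square_blank: Pale wooden square blank: flange 76x76 mm and 14 mm thick, with a square boss 38x38 mm and 28 mm high on top in the middle (42 mm high in all), sides parallel to the flange, to hold it by. 0.12 kg. Stands loose on the bench. Origin at the centre of its underside, x and y along its sides, z up.
- round_seat (a point): Centre of the flat bottom of the round pocket (88 mm across, 12 mm deep, floor painted green, mouth bevelled 3 mm) in the round nest, a brown wooden block fixed on the plywood jig board. z up. Here the block spans x -56 to 56, y -56 to 90 mm, its top 12 mm above this point; its button's pivot is at x 0, y 70 mm. A seated blank has its origin here.
- square_seat (a point): Centre of the flat bottom of the square pocket (80x80 mm, sides along x and y, 12 mm deep, floor painted green, mouth bevelled 3 mm) in the square nest, a brown wooden block fixed on the plywood jig board. z up. Here the block spans x -56 to 56, y -56 to 90 mm, its top 12 mm above this point; its button's pivot is at x 0, y 70 mm. A seated blank has its origin here.
- round_pivot (a point): Pivot (vertical axis) of the round nest's turn button, at the height of the bar's underside, 16.6 mm above the pocket's bottom; axes as the nest's. The button is an aluminium bar 100x16x8 mm, pivoted at its middle, with an upright red peg on its tail; the other half is what goes over the blank.
- square_pivot (a point): Pivot of the square nest's turn button; as round_pivot.
- round_peg (a point): Middle of the upright red peg, 13 mm across and 31 mm high, on the round nest's button, 40 mm from its pivot; this point is 15.5 mm above the bar's top and moves with the button.
- square_peg (a point): Middle of the upright red peg of the square nest's button; as round_peg.
- round_button (a joint): Angle of the round nest's turn button, rad: 0 fully open (bar along the nest's x, peg towards the nest's -x), growing as it turns clockwise seen from above, to 1.57 at its stop, fully over the blank (peg towards the nest's +y, away from the pocket). It stays where it is left.
- square_button (a joint): Angle of the square nest's turn button; as round_button.

How it is judged:
By the outcome, as a careful person would: the job done as asked, in the order asked, and still so for the second after the job is handed in, with the robot touching nothing.
It also fails if it takes over 48 s, if anything falls off the work surface, if the arm or the gripper's body presses on something with over 40 N, if the wrist force passes 120 N, or if a joint passes its speed limit or range.

## Robot

A 6-joint arm with a two-finger parallel gripper is mounted at the origin on the work surface; the furniture and walls round the work are solid. World frame = base frame: x ahead of the robot, y to its left, z up, the work surface at z = 0. Lengths are in m, angles in degrees, forces in N, time in s.
With the tool pointing down it reaches from about 0.25 to 0.725 m from the base axis. Payload 9.7 kg.
Tool frame: the origin (TCP) lies midway between the tips of the shut fingers; the grasp point (between the pads) lies 19 mm behind it (grip_point_offset is the distance from the TCP to the grasp point, in m); y points along the fingers, z is the direction in which the jaws open and shut, and the axes are right-handed (so a half turn about y gives the same grasp; the last joint's range is limited). The gripper opens to 85 mm and grips with 20 to 120 N. Pads are 22 mm wide; open, the fingers measure 114 mm over their backs; the gripper's body (76 mm by 85 mm) begins 54 mm behind the grasp point. The pads swing forward as they close: fully open they stand 13 mm farther back than shut.
Start: joints at [72.365, 4.979, 10.078, 95.1, 0, 90], TCP at [0.167, 0.524, 0.231] pointing down, gripper open.
Joint ranges: [-179.16, 179.16], [-48.56, 103.87], [-65.8, 70.77], [-126.05, 130.52], [-82.76, 87.17], [-180, 180]. Speed limits (degrees/s): [127.2, 127.2, 147.25, 180, 180, 180].

## Interface

Orientations are given as [roll, pitch, yaw] about the fixed x, y, z axes, in that order (R = Rz(yaw) Ry(pitch) Rx(roll)).
In Python, from workcell import get_obs, camera, job_done, grip_point_offset gives the robot as it stands.
- The arm moves only by the tool move_arm, never from a script. Its argument "deltas" is a list that holds one entry, the list of rows, each a list of 4 numbers: the shift along the tool's x, y, z in m, then the turn about the tool's y in degrees. A call has 1 to 5 rows; each row is the pose to reach, as a shift and turn from the pose commanded when the call began, along the tool's axes at that moment; what a row does not reach only later rows make up. A row lasts 1/10 s, in which the tool goes at most 50 mm and 8.59 degrees, less where a joint would pass 70% of its speed; a pose out of reach is approached as far as the arm can. A call with a gripper value outside its range is refused whole. "claw" is the finger opening in m, from 0 to 0.0854, set as the call begins (left out, the last holds). The fingers move at their own pace and stop on an object; "newtons" is the grip in N (left out, the last holds). Time passes only in rows, so rows that repeat a pose let the fingers close. It gives the time, the measured TCP pose, the force and the opening at its end, in the units of the state.
- get_obs(): the state, without advancing time (a new reading comes with each control period).
- camera(name): name is "side" or "top"; returns a dict with "color" (420x560x3 uint8, blue, green, red), "range_z" (420x560 float32, m along the optical axis (not along the pixel's ray), 0 where there is no reading), "fx", "fy", "cx", "cy" (pixels), "k1" (the pictures are not rectified: a ray, as slopes to the right and down, at radius r is drawn at 1 + k1 r^2 times it, then the intrinsics apply), "T" (4x4, takes a point from camera to world coordinates). Camera axes: x right, y down, z forward; pixel columns grow to the right and rows downward; lengths in m; the calibration is good to about 2 mm. A picture is of the moment at which its call begins.
- job_done(): hands the job in, once; it reports no verdict.
The state is a dict: "time": time; "q": joint angles; "qd": joint speeds; "joint_efforts": joint torques, N m; "ee_pos": TCP position; "tcp_rot": TCP orientation; "wrist_force": force on the tool from outside, world axes, zero at the start; "torque": the same for the moment, N m; "opening": finger opening in m.
Only numpy, scipy, OpenCV 4.12 (cv2) and the standard library are available. Lean on these libraries where they do the work, as an engineer would, in place of code of your own. Each camera call takes 0.05 s, during which the arm holds its last target. There are 200 camera calls.

## Working session

There is one attempt and no reset: what is moved stays moved. The work goes in short steps, Python scripts to look and compute and a tool call to move; the robot and the scene stay as the last step left them, time stands still between calls to the robot, and variables do not carry over. Pictures are saved under pics/ and viewed, about 8 in all and at most 12, crops included, and the job is handed in when it is done.

Besides the shell and the picture viewer there is one more tool, called after ">>>" in YAML: its name, and indented under it one key for each argument. move_arm: Moves the arm, as the interface text tells. Its arguments: {"type":"object","properties":{"deltas":{"type":"array"},"claw":{"type":"number"},"newtons":{"type":"number"}},"required":["deltas"]}

```bash
mkdir -p pics; cat > h.py <<'E'
import numpy as np, cv2
from workcell import get_obs, camera, job_done, grip_point_offset
def snap(n):
    c=camera(n); np.savez(f'{n}.npz',**c); return c
def K(c): return np.array([[c['fx'],0,c['cx']],[0,c['fy'],c['cy']],[0,0,1.]]), np.array([c['k1'],0,0,0.])
def rays(c,uv):
    k,d=K(c); n=cv2.undistortPoints(np.float64(uv).reshape(-1,1,2),k,d).reshape(-1,2)
    return np.c_[n,np.ones(len(n))]
def onplane(c,uv,z):
    T=c['T']; r=rays(c,uv)@T[:3,:3].T; o=T[:3,3]
    return o+r*((z-o[2])/r[:,2])[:,None]
def cloud(c):
    h,w=c['range_z'].shape; v,u=np.mgrid[:h,:w]
    r=rays(c,np.c_[u.ravel(),v.ravel()].astype(float))*np.float64(c['range_z']).reshape(-1,1)
    return (r@c['T'][:3,:3].T+c['T'][:3,3]).reshape(h,w,3)
def proj(c,P):
    T=np.linalg.inv(c['T']); p=np.atleast_2d(P)@T[:3,:3].T+T[:3,3]
    k,d=K(c); return cv2.projectPoints(p.reshape(-1,1,3),np.zeros(3),np.zeros(3),k,d)[0].reshape(-1,2)
E
python3 - <<'E'
from h import *
for n in('top','side'):
    c=snap(n); cv2.imwrite(f'pics/{n}0.png',c['color']); print(n,c['T'].round(3).tolist(),c['fx'],c['k1'])
o=get_obs(); print(o, grip_point_offset)
E
```

```text
top [[0.02, -0.996, 0.092, 0.362], [-1.0, -0.021, -0.007, 0.005], [0.009, -0.092, -0.996, 1.144], [0.0, 0.0, 0.0, 1.0]] 459.0850177370758 -0.15395339525540938
side [[-0.999, 0.003, -0.034, 0.512], [0.033, 0.407, -0.913, 0.994], [0.012, -0.914, -0.406, 0.493], [0.0, 0.0, 0.0, 1.0]] 470.7762217398008 -0.06801454321748497
{'time': 0.1, 'q': array([ 7.23653231e+01,  5.00908449e+00,  1.00411656e+01,  9.50994252e+01,
       -8.29720790e-04,  9.00007359e+01]), 'qd': array([-0.04348729, -0.0560933 ,  0.0492339 , -0.11064011, -0.13732121,
       -0.06797462]), 'joint_efforts': array([-2.52056952e-04, -5.21560013e+01,  4.65654373e+01,  1.59479713e-02,
        2.57415832e-05, -1.23082813e-05]), 'ee_pos': array([0.16656703, 0.52397165, 0.23066251]), 'tcp_rot': array([-9.00673441e+01, -8.30585211e-04, -1.76354119e+01]), 'wrist_force': array([ 0.10236587, -0.70768763, -0.09121899]), 'torque': array([ 0.04800097, -0.02359488, -0.05396253]), 'opening': 0.08573508304821383} 0.0187
```

View pics/top0.png

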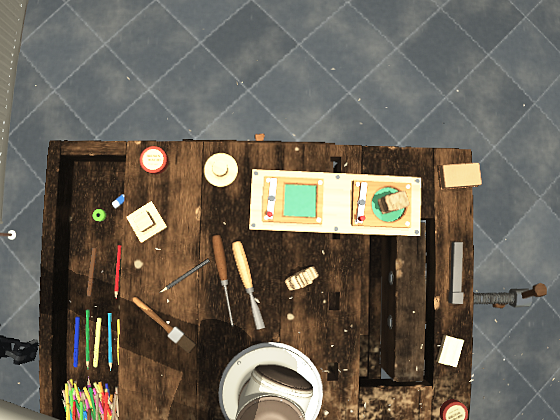

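View pics/side0.png

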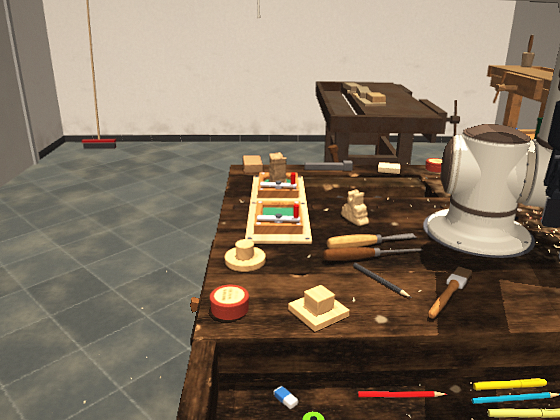

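The top view shows the square nest (left, green pocket at about (300,200)) is free, and the owl stands in the round nest at about (395,203). The square blank is at about (146,222). The square nest's peg is at about (268,215), and its button is open. The side view agrees.

```bash
cat > m.py <<'E'
from h import *
import sys
def rect(P):
    (cx,cy),(w,h),a=cv2.minAreaRect(np.float32(P[:,:2]*1000)); return (round(cx,1),round(cy,1)),(round(w,1),round(h,1)),round(a,2)
def big(m):
    cs,_=cv2.findContours(m.astype(np.uint8),0,cv2.CHAIN_APPROX_NONE); return max(cs,key=cv2.contourArea).reshape(-1,2).astype(float)
if __name__=='__main__':
    c=dict(np.load('top.npz')); W=cloud(c); z=W[...,2]
    print('bench z',np.median(z[240:260,150:200]),'board',np.median(z[172:176,300:330]),'block',np.median(z[214:218,290:315]), 'floor',np.median(z[190:210,292:308]))
    hsv=cv2.cvtColor(c['color'],cv2.COLOR_BGR2HSV)
    g=cv2.inRange(hsv,(60,60,60),(95,255,255)); g[:,:270]=0;g[:,335:]=0;g[:170]=0;g[235:]=0
    zf=np.median(z[190:210,292:308]); print('pocket',rect(onplane(c,big(g),zf)))
    m=np.zeros(z.shape,bool); m[195:250,118:175]=1
    pale=cv2.inRange(hsv,(10,20,140),(35,160,255))>0
    print('flange', rect(onplane(c,big(pale&m),0.014)))
    b=(z>0.034)&m; print('boss px',b.sum(),np.median(z[b]),rect(onplane(c,big(b),0.042)))
    r=(cv2.inRange(hsv,(0,120,60),(8,255,255))|cv2.inRange(hsv,(172,120,60),(180,255,255)))>0
    r[:,:255]=0;r[:,285:]=0;r[:175]=0;r[230:]=0
    v,u=np.where(r); print('red',len(u),u.min(),u.max(),v.min(),v.max(),np.median(z[r]),z[r].max()); print(onplane(c,[[u.mean(),v.mean()]],zf+.0556))
    im=c['color'].copy()
    cv2.imwrite('pics/crop1.png',cv2.resize(np.hstack([im[160:245,105:185],im[160:245,240:345]]),None,fx=4,fy=4,interpolation=cv2.INTER_CUBIC))
    s=dict(np.load('side.npz')); Ws=cloud(s)
    cv2.imwrite('pics/sc.png',cv2.resize(s['color'][160:340,190:370],None,fx=3.3,fy=3.3,interpolation=cv2.INTER_CUBIC))
E
python3 m.py
```

```text
bench z -0.0004610784762159037 board 0.008270143977671784 block 0.020437388530247458 floor 0.019004203082466864
pocket ((481.2, -61.0), (76.8, 76.4), 0.67)
flange ((423.8, 322.2), (85.5, 78.4), 33.52)
boss px 265 0.042102730428360324 ((422.1, 318.9), (39.8, 38.8), 32.02)
red 20 267 271 212 216 0.07380117983690626 0.07809779244428783
[[0.44251865 0.01304639 0.0746042 ]]
```

View pics/crop1.png

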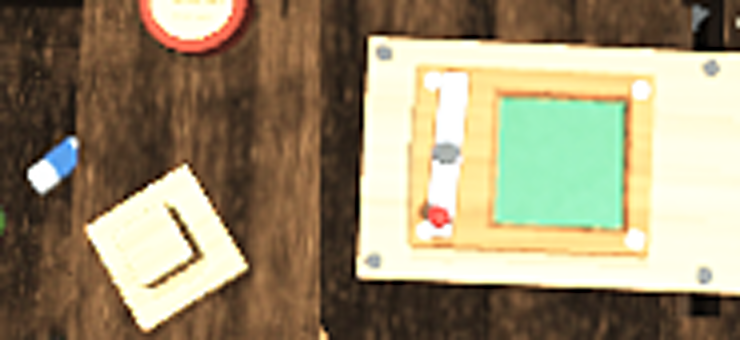

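The crop shows the blank's corners clearly, the white corner screws of the square nest, and the button open with the peg at the lower-left end. I'm starting the arm towards the blank.

>>> move_arm:
  deltas:
    - [[0.305,0.05,-0.117,40.4],[0.305,0.05,-0.117,40.4],[0.305,0.05,-0.117,40.4],[0.305,0.05,-0.117,40.4],[0.305,0.05,-0.117,40.4]]
  claw: 0.065
  newtons: 40

```text
time: 0.6
ee_pos: [0.3608, 0.3683, 0.1929]
tcp_rot: [-90.0, -0.0, -58.4]
wrist_force: [0.9, 1.4, -0.3]
opening: 0.0653
```

```bash
cat >> h.py <<'E'
def go(x,y,z,jaw,o=None):
    from scipy.spatial.transform import Rotation as R
    o=o or get_obs(); M=R.from_euler('xyz',o['tcp_rot'],degrees=True).as_matrix()
    d=M.T@(np.array([x,y,z])-o['ee_pos']); a=np.degrees(np.arctan2(M[1,2],M[0,2])); t=(a-jaw+90)%180-90
    print('t',round(o['time'],2),'pos',o['ee_pos'].round(4),'jaw',round(a,2),'open',round(o['opening'],4),'F',o['wrist_force'].round(1),'-> shift',d.round(4),'turn',round(t,2))
E
python3 - <<'E'
from h import *; from m import rect,big
c=dict(np.load('top.npz')); W=cloud(c); z=W[...,2]
# white corner discs of block (crop px /4 + offset)
off=lambda p:(240+(p[0]-320)/4-.375,160+p[1]/4-.375)
P=onplane(c,[off(p) for p in [(432,80),(641,90),(636,239),(424,230)]],0.031)
print((P*1000).round(1).tolist()); e=P[0]-P[3]; f=P[1]-P[2]; g=P[0]-P[1]; h=P[3]-P[2]
for v in(e,f): print('x-dir yaw',np.degrees(np.arctan2(v[1],v[0])),np.linalg.norm(v))
for v in(g,h): print('y-dir yaw',np.degrees(np.arctan2(-v[0],v[1])),np.linalg.norm(v))
print('disc centre',P.mean(0)*1000)
for n,(a,b,cc,d) in dict(blockR=(195,210,316,319),floor=(190,212,294,306),board=(180,215,327,340),blockL=(195,210,278,281)).items(): print(n,np.median(z[a:b,cc:d]).round(4))
hsv=cv2.cvtColor(c['color'],cv2.COLOR_BGR2HSV)
g=cv2.inRange(hsv,(60,60,60),(95,255,255)); g[:,:270]=0;g[:,335:]=0
q=onplane(c,big(g),.019)*1000
import itertools
lo,hi=q[:,:2].min(0),q[:,:2].max(0); print(lo,hi)
for ax,val in((1,lo[1]),(1,hi[1]),(0,lo[0]),(0,hi[0])):
    o=1-ax; s=q[(abs(q[:,ax]-val)<4)&(q[:,o]>lo[o]+10)&(q[:,o]<hi[o]-10)]; k=np.polyfit(s[:,o],s[:,ax],1); print('xy'[ax],'edge mid',s[:,ax].mean().round(1),'slope deg',np.degrees(np.arctan(k[0])).round(2))
# board outline yaw
m=(z>.004)&(z<.05); m[:,:240]=0;m[:,435:]=0;m[:160]=0;m[245:]=0
print('board',rect(onplane(c,big(m),.0083)))
go(.4225,.3195,.10,32)
E
```

```text
[[529.5, 18.7, 31.0], [526.1, -109.6, 31.0], [434.5, -107.5, 31.0], [437.4, 21.5, 31.0]]
x-dir yaw -1.7829305201882832 0.09210429371844757
x-dir yaw -1.2978894926225704 0.09157490419258604
y-dir yaw -1.5138549000913877 0.12825386741712255
y-dir yaw -1.278945787968314 0.12903266875827657
disc centre [481.87865275 -44.21125972  31.        ]
blockR 0.0297
floor 0.0192
board 0.0087
blockL 0.0302
[443.01767442 -99.60944072] [519.78845863 -23.03512972]
y edge mid -98.7 slope deg -1.69
y edge mid -24.8 slope deg -0.66
x edge mid 444.8 slope deg 0.32
x edge mid 518.4 slope deg 1.49
board ((479.0, -151.6), (432.7, 152.6), 88.62)
t 0.6 pos [0.3608 0.3683 0.1929] jaw 31.64 open 0.0653 F [ 0.9  1.4 -0.3] -> shift [0.0739 0.0929 0.0269] turn -0.36
```

>>> move_arm:
  deltas:
    - [[0.074,0.05,0.027,-0.4],[0.074,0.09,0.027,-0.4],[0.074,0.125,0.027,-0.4],[0.074,0.135,0.027,-0.4],[0.074,0.135,0.027,-0.4]]

```text
time: 1.1
ee_pos: [0.4204, 0.3197, 0.0551]
tcp_rot: [-90.3, -0.0, -57.7]
wrist_force: [0.2, 0.2, -0.1]
opening: 0.0649
```

```bash
python3 - <<'E'
from h import *
go(.4225,.3195,.016,32)
a=snap('top')['color'][150:270,60:220]; s=snap('side')['color'][200:350,240:440]
r=lambda i,h:cv2.resize(i,(int(i.shape[1]*h/i.shape[0]),h),interpolation=cv2.INTER_CUBIC)
cv2.imwrite('pics/g1.png',r(np.hstack([r(a,300),r(s,300)]),300))
E
```

```text
t 1.1 pos [0.4204 0.3197 0.0551] jaw 32.3 open 0.0649 F [ 0.2  0.2 -0.1] -> shift [0.0012 0.039  0.0019] turn 0.3
```

View pics/g1.png

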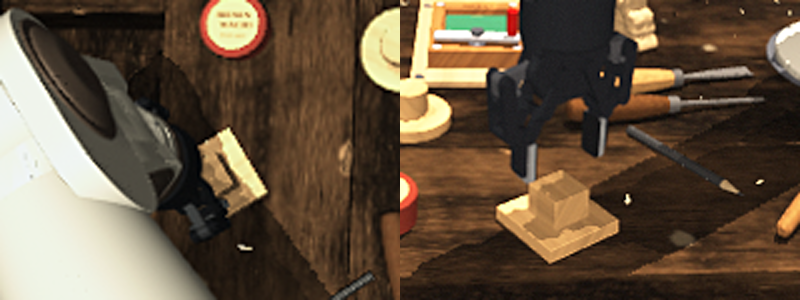

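The fingers straddle the boss on both sides, the boss lying between them at about (555,200) in the right half. Going down and gripping.

>>> move_arm:
  deltas:
    - [[0,0.02,0,0],[0,0.033,0,0],[0,0.039,0,0],[0,0.039,0,0],[0,0.039,0,0]]

```text
time: 1.7
ee_pos: [0.422, 0.3217, 0.0202]
tcp_rot: [-90.0, 0.0, -57.6]
wrist_force: [-0.4, 0.8, -0.6]
opening: 0.0649
```

>>> move_arm:
  deltas:
    - [[0,0,0,0],[0,0,0,0],[0,0,0,0],[0,0,0,0],[0,0,0,0]]
  claw: 0.02
  newtons: 50

```text
time: 2.2
ee_pos: [0.4222, 0.3217, 0.0203]
tcp_rot: [-89.9, 0.0, -57.6]
wrist_force: [-0.5, 0.5, 5.2]
opening: 0.037
```

>>> move_arm:
  deltas:
    - [[0,-0.01,0,0],[0,-0.04,0,0],[0,-0.08,0,0],[0,-0.09,0,0],[0,-0.09,0,0]]

```text
time: 2.7
ee_pos: [0.4226, 0.322, 0.1116]
tcp_rot: [-89.8, 0.0, -57.6]
wrist_force: [0.3, -0.0, -1.3]
opening: 0.0369
```

```bash
python3 - <<'E'
from h import *
go(.4815,-.0612,.15,-1.45)
E
```

```text
t 2.7 pos [0.4226 0.322  0.1116] jaw 32.36 open 0.0369 F [ 0.3 -0.  -1.3] -> shift [ 0.3552 -0.0391 -0.1552] turn 33.81
```

>>> move_arm:
  deltas:
    - [[0.02,-0.03,-0.009,0],[0.065,-0.039,-0.028,6],[0.11,-0.039,-0.048,12],[0.155,-0.039,-0.068,18],[0.195,-0.039,-0.085,24]]

```text
time: 3.2
ee_pos: [0.4536, 0.109, 0.1469]
tcp_rot: [-90.1, -0.0, -81.9]
wrist_force: [0.5, 1.0, -1.1]
opening: 0.0369
```

```bash
python3 - <<'E'
from h import *
go(.4815,-.0612,.11,-1.45)
E
```

```text
t 3.2 pos [0.4536 0.109  0.1469] jaw 8.12 open 0.0369 F [ 0.5  1.  -1.1] -> shift [0.1724 0.0369 0.0037] turn 9.57
```

>>> move_arm:
  deltas:
    - [[0.04,0.005,0.001,4],[0.09,0.015,0.002,9.6],[0.14,0.025,0.003,9.6],[0.172,0.027,0.004,9.6],[0.172,0.027,0.004,9.6]]

```text
time: 3.7
ee_pos: [0.4825, -0.0618, 0.1189]
tcp_rot: [-90.2, -0.0, -91.5]
wrist_force: [1.0, -0.7, -1.8]
opening: 0.0371
```

```bash
python3 - <<'E'
from h import *
a=snap('top');s=snap('side')
o=get_obs();go(.4815,-.0612,.06,-1.45,o)
zb=o['ee_pos'][2]-.0203; print('under z',zb)
im=s['color'][120:300,180:400]; cv2.imwrite('pics/h1.png',cv2.resize(np.hstack([cv2.resize(a['color'][150:250,225:365],(252,180)),im]),None,fx=1.69,fy=1.69*1.6,interpolation=cv2.INTER_CUBIC))
E
```

```text
t 3.8 pos [ 0.4825 -0.0589  0.1198] jaw -1.35 open 0.0368 F [-0.2  0.3 -0.2] -> shift [ 0.0024  0.0598 -0.0008] turn 0.1
under z 0.09954191432676444
```

View pics/h1.png

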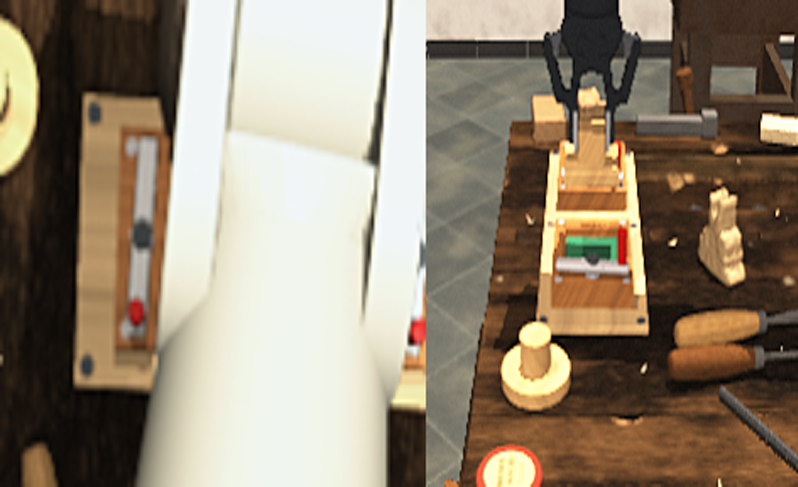

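The top view is blocked by the arm. The side view shows the blank held level above the nest, at about (597,150) in the picture. I'm measuring the held flange by depth.

```bash
python3 - <<'E'
from h import *
s=dict(np.load('side.npz')); W=cloud(s); x,y,z=W[...,0],W[...,1],W[...,2]
m=(z>.098)&(z<.118)&(abs(x-.48)<.06)&(y>-.12)&(y<.0)
print(m.sum(), x[m].min(),x[m].max(),y[m].min(),y[m].max())
f=(z>.102)&(z<.111)&(abs(x-.48)<.033)&(y>-.05)&(y<.0)
k=np.polyfit(x[f]-.4815,y[f],1); print('front face',f.sum(),np.median(y[f]),np.degrees(np.arctan(k[0])))
v,u=np.where(m); print(u.min(),u.max(),v.min(),v.max())
# face extent columns at rows within front face
for r in range(v.min(),v.max()+1):
    uu=np.where(m[r])[0]; 
    if len(uu)>20: print(r,uu.min(),uu.max(),x[r,uu.min()].round(4),x[r,uu.max()].round(4),z[r,uu].mean().round(4),y[r,uu].mean().round(4))
print(proj(s,[[.4435,-.0232,.0995],[.5195,-.0232,.0995],[.4435,-.0232,.1135],[.5195,-.0232,.1135]]).round(1))
# block check: near face (nest y=+90), y≈.029
b=(z>.012)&(z<.027)&(abs(x-.4835)<.045)&(y>.01)&(y<.05); print('block face y',b.sum(),np.median(y[b]))
im=s['color'][170:222,225:310]; cv2.imwrite('pics/h2.png',cv2.resize(im,None,fx=8,fy=8,interpolation=cv2.INTER_CUBIC))
E
```

```text
418 0.4450884288688636 0.5207266271906766 -0.10002206257149615 -0.01694770550515179
front face 124 -0.02280368293515933 -3.7962335364446473
262 294 173 189
179 263 294 0.5184 0.4451 0.114 -0.0475
180 262 294 0.5207 0.4457 0.1129 -0.0438
181 262 294 0.5207 0.4458 0.1116 -0.0405
182 262 294 0.5206 0.4463 0.1115 -0.0341
183 262 294 0.5206 0.4467 0.1116 -0.0271
184 262 294 0.5205 0.447 0.1108 -0.0228
185 262 294 0.5206 0.447 0.1084 -0.0226
186 262 294 0.5206 0.447 0.1062 -0.0219
187 262 294 0.5206 0.4467 0.1035 -0.0225
188 262 294 0.5206 0.4468 0.1009 -0.0227
189 264 294 0.516 0.4466 0.0987 -0.022
[[295.3 188.5]
 [262.5 188.5]
 [295.5 182.8]
 [262.5 182.8]]
block face y 231 0.028667968263831445
```

View pics/h2.png

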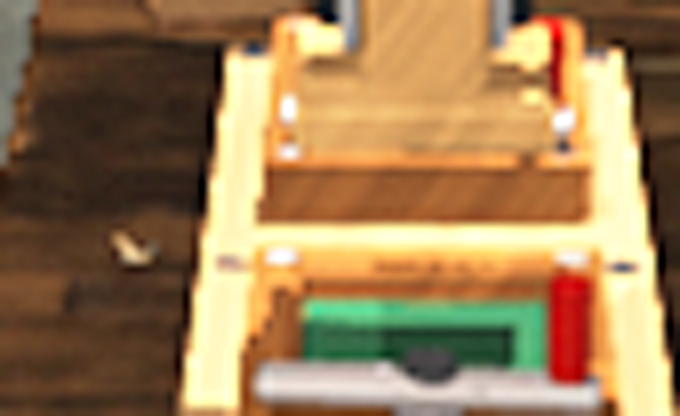

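The held flange's front edge is at about y -0.0226, and x is about 1–2 mm high. I'll correct by 1.5 mm in x and 0.7 mm in y while lowering.

>>> move_arm:
  deltas:
    - [[0.001,0.03,-0.0015,0.1],[0.001,0.055,-0.0015,0.1],[0.001,0.065,-0.0015,0.1],[0.001,0.065,-0.0015,0.1],[0.001,0.065,-0.0015,0.1]]

```text
time: 4.3
ee_pos: [0.4821, -0.0588, 0.0573]
tcp_rot: [-90.0, -0.0, -91.3]
wrist_force: [0.1, 0.6, -0.1]
opening: 0.0372
```

```bash
python3 - <<'E'
from h import *
s=snap('side'); go(.4815,-.0597,.039,-1.45)
W=cloud(s); x,y,z=W[...,0],W[...,1],W[...,2]
f=(z>.040)&(z<.047)&(abs(x-.48)<.033)&(y>-.05)&(y<.0); print('front face y',f.sum(),np.median(y[f]))
m=(z>.036)&(z<.055)&(abs(x-.48)<.055)&(y>-.035)&(y<-.01)
v,u=np.where(m); print([(r,u[v==r].min(),u[v==r].max()) for r in sorted(set(v)) if (v==r).sum()>20])
print(proj(s,[[.4435,-.0232,.0345],[.5195,-.0232,.0345],[.4435,-.0232,.0485],[.5195,-.0232,.0485]]).round(1))
cv2.imwrite('pics/h3.png',cv2.resize(s['color'][170:240,225:325],None,fx=7,fy=7,interpolation=cv2.INTER_CUBIC))
E
```

```text
t 4.35 pos [ 0.4825 -0.059   0.0577] jaw -1.29 open 0.0372 F [ 0.   0.6 -1.6] -> shift [ 0.0008  0.0187 -0.001 ] turn 0.16
front face y 78 -0.02055242293257098
[(np.int64(207), np.int64(262), np.int64(292)), (np.int64(208), np.int64(262), np.int64(293)), (np.int64(209), np.int64(262), np.int64(293)), (np.int64(210), np.int64(262), np.int64(293)), (np.int64(211), np.int64(262), np.int64(293)), (np.int64(212), np.int64(262), np.int64(293)), (np.int64(213), np.int64(262), np.int64(293))]
[[294.7 214.1]
 [262.6 214.2]
 [294.8 208.7]
 [262.6 208.7]]
```

View pics/h3.png

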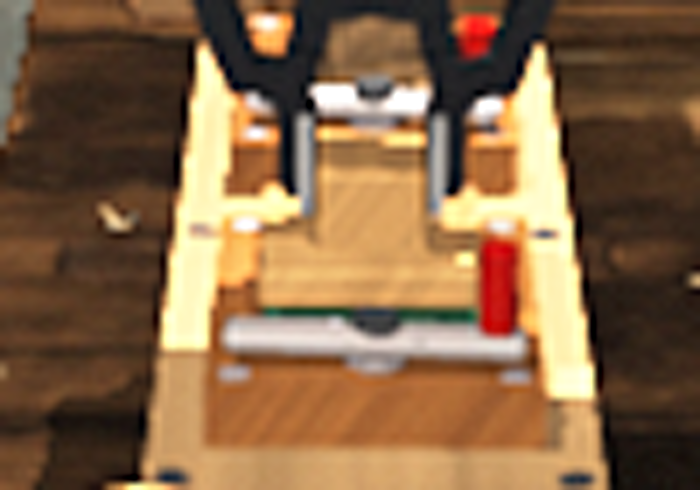

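The blank is just above the pocket, with its front edge behind the bar at crop (365,305). It still looks about 1 mm high in x. I'll correct that and lower gently.

>>> move_arm:
  deltas:
    - [[0.0005,0.003,-0.001,0.1],[0.0005,0.006,-0.001,0.1],[0.0005,0.008,-0.001,0.1],[0.0005,0.01,-0.001,0.1],[0.0005,0.012,-0.001,0.1]]

```text
time: 4.85
ee_pos: [0.4808, -0.0599, 0.0443]
tcp_rot: [-90.0, -0.0, -91.4]
wrist_force: [-0.0, 0.3, -1.5]
opening: 0.0368
```

```bash
python3 - <<'E'
from h import *
go(.4815,-.0597,.039,-1.45)
E
```

```text
t 4.85 pos [ 0.4808 -0.0599  0.0443] jaw -1.44 open 0.0368 F [-0.   0.3 -1.5] -> shift [-0.0002  0.0053  0.0007] turn 0.01
```

>>> move_arm:
  deltas:
    - [[0,0.002,0,0],[0,0.004,0,0],[0,0.0045,0,0],[0,0.005,0,0],[0,0.005,0,0]]

```text
time: 5.35
ee_pos: [0.4808, -0.0598, 0.0395]
tcp_rot: [-90.0, -0.0, -91.4]
wrist_force: [0.4, -0.3, -0.9]
opening: 0.0369
```

>>> move_arm:
  deltas:
    - [[0,0.0005,0,0],[0,0.001,0,0],[0,0.0015,0,0],[0,0.002,0,0],[0,0.002,0,0]]

```text
time: 5.85
ee_pos: [0.4809, -0.0598, 0.0393]
tcp_rot: [-89.9, -0.0, -91.4]
wrist_force: [-7.9, 1.7, 15.0]
opening: 0.0371
```

It made contact at the expected floor height, 0.019. Releasing and retreating upward.

>>> move_arm:
  deltas:
    - [[0,-0.0015,0,0],[0,-0.0015,0,0],[0,-0.0015,0,0],[0,-0.0015,0,0],[0,-0.0015,0,0]]
  claw: 0.06

```text
time: 6.35
ee_pos: [0.4807, -0.0598, 0.0388]
tcp_rot: [-90.0, 0.0, -91.4]
wrist_force: [0.2, -0.2, 0.4]
opening: 0.0601
```

>>> move_arm:
  deltas:
    - [[0,-0.02,0,0],[0,-0.06,0,0],[0,-0.1,0,0],[-0.05,-0.12,0,0],[-0.1,-0.12,0,0]]

```text
time: 6.85
ee_pos: [0.4846, 0.0367, 0.1621]
tcp_rot: [-89.7, 0.0, -91.7]
wrist_force: [2.1, -1.1, 0.1]
opening: 0.06
```

>>> move_arm:
  deltas:
    - [[-0.05,0,0,0],[-0.1,0,0,0],[-0.15,0,0,0],[-0.2,0,0,0],[-0.2,0,0,0]]

```text
time: 7.35
ee_pos: [0.4876, 0.2414, 0.158]
tcp_rot: [-90.0, 0.0, -91.1]
wrist_force: [-0.0, 0.2, -0.4]
opening: 0.0601
```

```bash
python3 - <<'E'
from h import *; from m import rect,big
c=snap('top'); s=snap('side'); W=cloud(c); x,y,z=W[...,0],W[...,1],W[...,2]
d=np.hypot(x-.4815,y+.0612)
b=(z>.048)&(z<.075)&(d<.04); print('boss top z',b.sum(),np.median(z[b]),rect(onplane(c,big(b),.061)))
for q in [(1,0),(-1,0),(0,1),(0,-1)]:
    p=np.hypot(x-.4815-.029*q[0],y+.0612-.029*q[1])<.006; print('flange z at',q,p.sum(),np.median(z[p]).round(4))
hsv=cv2.cvtColor(c['color'],cv2.COLOR_BGR2HSV)
r=(cv2.inRange(hsv,(0,120,60),(8,255,255))|cv2.inRange(hsv,(172,120,60),(180,255,255)))>0
r[:,:255]=0;r[:,285:]=0;r[:175]=0;r[230:]=0
v,u=np.where(r&(z>.06)); print('peg',len(u),onplane(c,[[u.mean(),v.mean()]],.0736))
go(.45,.01,.15,-1.45)
a=cv2.resize(c['color'][160:240,240:345],(394,300)); bb=cv2.resize(s['color'][160:260,210:340],(390,300)); cv2.imwrite('pics/p1.png',np.hstack([a,bb]))
E
```

```text
boss top z 259 0.06059237455023658 ((482.5, -58.4), (38.3, 35.7), 0.94)
flange z at (1, 0) 18 0.0327
flange z at (-1, 0) 19 0.0327
flange z at (0, 1) 17 0.0343
flange z at (0, -1) 21 0.0321
peg 19 [[0.44336785 0.0129413  0.0736    ]]
t 7.45 pos [0.4878 0.2375 0.1583] jaw -1.29 open 0.0597 F [-0.9  0.4 -0.9] -> shift [ 0.2283  0.0085 -0.0327] turn 0.16
```

View pics/p1.png

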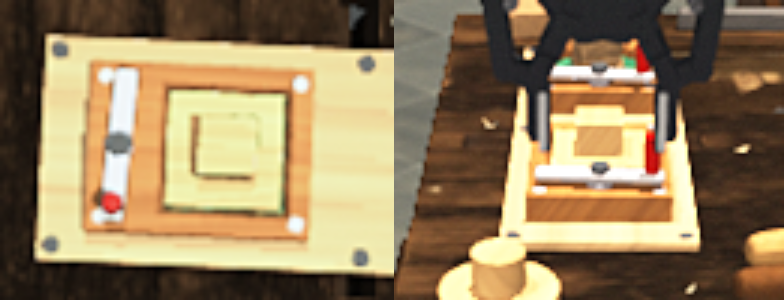

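The blank sits flat: boss top at 0.0606, floor + 42 mm, and the flange is level at about 0.033. In the left half the red peg is at about (111,202), with the button a few degrees off fully open. Next the peg: I'll approach it with the jaws turned.

>>> move_arm:
  deltas:
    - [[0.04,0,-0.007,-8],[0.09,0,-0.016,-16],[0.135,0,-0.024,-24],[0.18,0.01,-0.032,-32],[0.226,0.02,-0.039,-40]]
  claw: 0.045
  newtons: 30

```text
time: 7.95
ee_pos: [0.4445, 0.017, 0.1409]
tcp_rot: [-90.0, -0.1, -52.5]
wrist_force: [1.8, -0.1, -0.8]
opening: 0.045
```

```bash
python3 - <<'E'
from h import *
go(.4433,.0127,.10,60)
E
```

```text
t 7.95 pos [0.4445 0.017  0.1409] jaw 37.45 open 0.045 F [ 1.8 -0.1 -0.8] -> shift [ 0.0026  0.0409 -0.0036] turn -22.55
```

>>> move_arm:
  deltas:
    - [[0,0.01,0,-8],[0,0.03,0,-16],[0,0.041,0,-22],[0,0.041,0,-22],[0,0.041,0,-22]]

```text
time: 8.45
ee_pos: [0.4452, 0.019, 0.1002]
tcp_rot: [-90.0, -0.0, -31.0]
wrist_force: [-0.2, -0.3, -0.3]
opening: 0.0447
```

```bash
python3 - <<'E'
from h import *
s=snap('side'); go(.4433,.0127,.052,60)
cv2.imwrite('pics/k1.png',cv2.resize(s['color'][150:250,215:345],None,fx=5,fy=5,interpolation=cv2.INTER_CUBIC))
E
```

```text
t 8.5 pos [0.4455 0.0192 0.1005] jaw 59.01 open 0.0446 F [ 0.1 -0.4  1.3] -> shift [ 0.0014  0.0485 -0.0068] turn -0.99
```

View pics/k1.png

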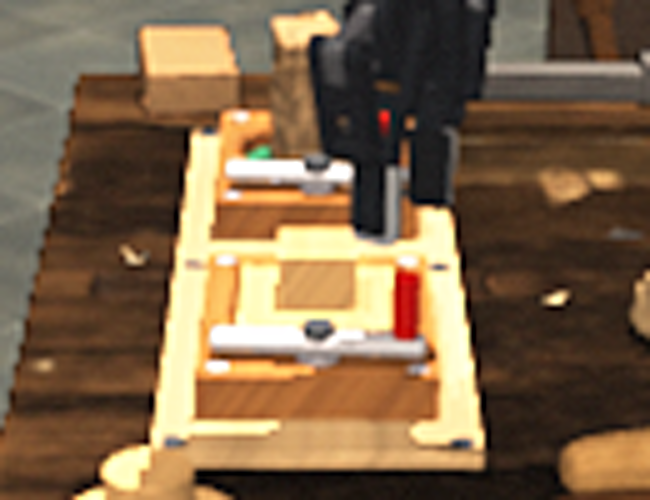

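The jaws are above and behind the peg, whose top is at crop (407,265). I'm shifting -6.8 mm along the jaw axis and descending.

>>> move_arm:
  deltas:
    - [[0.0014,0,-0.0068,-1],[0.0014,0.015,-0.0068,-1],[0.0014,0.035,-0.0068,-1],[0.0014,0.0485,-0.0068,-1],[0.0014,0.0485,-0.0068,-1]]

```text
time: 9.0
ee_pos: [0.4419, 0.0133, 0.049]
tcp_rot: [-90.1, 0.2, -29.8]
wrist_force: [-0.6, -0.5, -0.4]
opening: 0.045
```

>>> move_arm:
  deltas:
    - [[0,0,0,0],[0,0,0,0],[0,0,0,0],[0,0,0,0],[0,0,0,0]]
  claw: 0.003
  newtons: 30

```text
time: 9.5
ee_pos: [0.4433, 0.0131, 0.0519]
tcp_rot: [-90.0, -0.0, -29.8]
wrist_force: [-4.2, -1.0, 5.9]
opening: 0.0118
```

```bash
cat > arc.py <<'E'
from h import *
import sys
from scipy.spatial.transform import Rotation as R
# rows along arc: args: list of button angles(deg), jaw angles
o=get_obs(); M=R.from_euler('xyz',o['tcp_rot'],degrees=True).as_matrix(); a=np.degrees(np.arctan2(M[1,2],M[0,2]))
pv=np.array([.4832,.0088]); d0=o['ee_pos'][:2]-pv; print('t',o['time'],'r',np.linalg.norm(d0),'btn now',180-1.45-np.degrees(np.arctan2(d0[1],d0[0])),'jaw',a,'open',o['opening'],'F',o['wrist_force'].round(1))
for b in map(float,sys.argv[1:]):
    t=np.radians(180-1.45-b); p=pv+.04*np.array([np.cos(t),np.sin(t)])
    d=M.T@np.r_[p-o['ee_pos'][:2],0]; print(b,p.round(4),d.round(4))
E
python3 arc.py 4 12 20 28 36 44
```

```text
t 9.5 r 0.04016529248743078 btn now 4.765096171725418 jaw 60.227316664091745 open 0.011824514172448501 F [-4.2 -1.   5.9]
4.0 [0.4434 0.0126] [ 0.0004  0.     -0.0004]
12.0 [0.4443 0.0181] [-0.0016 -0.      0.0048]
20.0 [0.446  0.0234] [-0.0028 -0.      0.0103]
28.0 [0.4484 0.0285] [-0.0032  0.      0.0158]
36.0 [0.4514 0.0331] [-0.0028  0.      0.0214]
44.0 [0.4551 0.0373] [-0.0017  0.      0.0269]
```

The peg is gripped at radius 40.2 mm with the button at about 4.8°, which matches expectation. Following the arc.

>>> move_arm:
  deltas:
    - [[-0.0016,0,0.0048,4],[-0.0028,0,0.0103,8],[-0.0032,0,0.0158,12],[-0.0028,0,0.0214,16],[-0.0017,0,0.0269,20]]

```text
time: 10.0
ee_pos: [0.454, 0.0376, 0.0517]
tcp_rot: [-90.1, 0.1, -49.9]
wrist_force: [-8.2, -2.6, 8.5]
opening: 0.0117
```

```bash
python3 arc.py 44 52 60 68 76 82
```

```text
t 10.0 r 0.041015377753063575 btn now 43.232351731454 jaw 40.05436957216395 open 0.011681100298305097 F [-8.2 -2.6  8.5]
44.0 [0.4551 0.0373] [ 0.001  -0.      0.0006]
52.0 [0.4594 0.0409] [ 0.0009 -0.      0.0062]
60.0 [0.4641 0.0439] [ 0.0016 -0.      0.0117]
68.0 [0.4692 0.0463] [ 0.0031 -0.      0.0171]
76.0 [0.4745 0.0478] [ 0.0054 -0.      0.0222]
82.0 [0.4786 0.0485] [ 0.0075 -0.      0.0258]
```

>>> move_arm:
  deltas:
    - [[0.0006,0,0.006,4],[0.0016,0,0.0117,8],[0.0031,0,0.0171,12],[0.0054,0,0.0222,16],[0.0075,0,0.0258,20]]

```text
time: 10.5
ee_pos: [0.4791, 0.0488, 0.0515]
tcp_rot: [-90.1, 0.1, -69.9]
wrist_force: [-4.9, 2.8, 5.8]
opening: 0.0117
```

```bash
python3 arc.py 82 85 88 90 92 93
```

```text
t 10.5 r 0.04015961428980165 btn now 82.70267511888557 jaw 20.07512885282108 open 0.01170425632965204 F [-4.9  2.8  5.8]
82.0 [0.4786 0.0485] [ 0.      0.     -0.0005]
85.0 [0.4807 0.0487] [ 0.0006 -0.      0.0015]
88.0 [0.4828 0.0488] [ 0.0012 -0.      0.0035]
90.0 [0.4842 0.0488] [ 0.0017 -0.      0.0048]
92.0 [0.4856 0.0487] [ 0.0023 -0.      0.0061]
93.0 [0.4863 0.0487] [ 0.0025 -0.      0.0067]
```

>>> move_arm:
  deltas:
    - [[0.0006,0,0.0015,2],[0.0012,0,0.0035,4],[0.0017,0,0.0048,6],[0.0023,0,0.0061,8],[0.0023,0,0.0061,8]]

```text
time: 11.0
ee_pos: [0.4834, 0.0488, 0.0514]
tcp_rot: [-90.3, 0.1, -77.8]
wrist_force: [-17.9, 3.5, 12.5]
opening: 0.0116
```

```bash
python3 arc.py 92 94
```

```text
t 11.0 r 0.03999398667333652 btn now 88.82195133694431 jaw 12.195863100445974 open 0.01162024017883849 F [-17.9   3.5  12.5]
92.0 [0.4856 0.0487] [ 0.0005 -0.      0.0022]
94.0 [0.487  0.0486] [ 0.0009 -0.      0.0035]
```

Force is rising near the expected stop. I'll push slightly more to confirm it.

>>> move_arm:
  deltas:
    - [[0,0,0.001,0],[0,0,0.002,0],[0,0,0.002,0]]

```text
time: 11.3
ee_pos: [0.4837, 0.0489, 0.0512]
tcp_rot: [-90.5, 0.1, -77.7]
wrist_force: [-26.7, 0.3, 18.0]
opening: 0.0119
```

The peg barely moved (0.3 mm) while the force rose, so it is at its stop. I'll relax, release and retreat.

>>> move_arm:
  deltas:
    - [[0,0,-0.0015,0],[0,0,-0.003,0],[0,0,-0.003,0]]

```text
time: 11.6
ee_pos: [0.4832, 0.0488, 0.0515]
tcp_rot: [-90.2, 0.1, -77.7]
wrist_force: [-12.8, 2.6, 9.3]
opening: 0.0117
```

>>> move_arm:
  deltas:
    - [[0,0,0,0],[0,0,0,0],[0,0,0,0],[0,0,0,0],[0,0,0,0]]
  claw: 0.04

```text
time: 12.1
ee_pos: [0.4852, 0.0481, 0.0512]
tcp_rot: [-90.0, -0.0, -77.8]
wrist_force: [0.6, -0.3, 0.7]
opening: 0.0399
```

>>> move_arm:
  deltas:
    - [[0,-0.02,0,0],[0,-0.05,0,0],[0,-0.09,0,0],[-0.03,-0.12,0,0],[-0.08,-0.12,0,0]]

```text
time: 12.6
ee_pos: [0.4702, 0.126, 0.1758]
tcp_rot: [-89.6, -0.0, -78.0]
wrist_force: [1.3, 0.4, -0.9]
opening: 0.0399
```

>>> move_arm:
  deltas:
    - [[-0.05,0,0,0],[-0.1,0,0,0],[-0.15,0,0,0],[-0.17,0,0,0],[-0.17,0,0,0]]

```text
time: 13.1
ee_pos: [0.4313, 0.2948, 0.1708]
tcp_rot: [-90.0, 0.0, -77.6]
wrist_force: [0.1, -0.7, -0.0]
opening: 0.0399
```

```bash
python3 - <<'E'
from h import *; from m import rect,big
c=snap('top'); s=snap('side'); W=cloud(c); x,y,z=W[...,0],W[...,1],W[...,2]
b=(z>.050)&(z<.075)&(np.hypot(x-.4815,y+.0612)<.028); print('boss',b.sum(),np.median(z[b]),rect(onplane(c,big(b),.061)))
for q in [(1,0),(-1,0),(0,-1)]:
    p=np.hypot(x-.4815-.029*q[0],y+.0612-.029*q[1])<.006; print('flange',q,np.median(z[p]).round(4))
hsv=cv2.cvtColor(c['color'],cv2.COLOR_BGR2HSV)
r=(cv2.inRange(hsv,(0,120,60),(8,255,255))|cv2.inRange(hsv,(172,120,60),(180,255,255)))>0
r[:,:235]=0;r[:,285:]=0;r[:175]=0;r[230:]=0
v,u=np.where(r); P=onplane(c,[[u.mean(),v.mean()]],.0736)[0]; d=P[:2]-[.4832,.0088]; print('peg',len(u),P,np.hypot(*d),'btn',178.55-np.degrees(np.arctan2(d[1],d[0])))
go(.45,.01,.15,-1.45)
a=cv2.resize(c['color'][160:240,240:430],(712,300),interpolation=2); bb=cv2.resize(s['color'][150:280,200:370],(392,300),interpolation=2)
cv2.imwrite('pics/z1.png',cv2.resize(np.hstack([a,bb]),(790,215)))
E
```

```text
boss 261 0.060682082131039206 ((482.5, -59.6), (38.2, 38.1), 0.94)
flange (1, 0) 0.0323
flange (-1, 0) 0.0328
flange (0, -1) 0.0328
peg 24 [0.48330712 0.04923221 0.0736    ] 0.04043235530149397 btn 88.70180391153639
t 13.2 pos [0.432  0.2924 0.171 ] jaw 12.29 open 0.0399 F [ 0.   0.7 -0.4] -> shift [ 0.2797  0.0212 -0.0425] turn 13.74
```

View pics/z1.png

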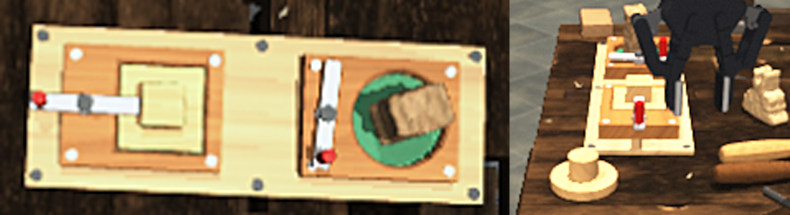

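```bash
python3 -c "
from h import *; print(job_done())"
```

```text
the job is handed in; nothing more can be done
None
```

I seated the square blank in the free square nest, turned that nest's button over its rim by the red peg, and handed the job in at about 13 s of the 48 s.

- **Blank:** the last check put the boss top at z 60.7 mm, which is the pocket floor plus 42 mm. The flange read level within 0.5 mm at the three points checked. In the last picture it sits squarely in the pocket.
- **Button:** the peg measured 88.7° from the top camera, about 1° short of the nominal stop and within calibration error. At the stop, pushing 2 mm further moved it only 0.3 mm while the sideways force rose from 18 to 27 N. I took that as fully closed.
- **Owl and round blank:** I did not touch either. In the last picture the owl stands in its nest and the round blank on the bench.
- **Disagreements:** while the blank was held, the side camera put it 1–2 mm further in x than the arm's own reading. I shifted it by about that much, and it went in without resistance until it reached the floor.

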